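# Seat a culture plate on the plate shaker, close the retainer and start it

## Task

The six-well culture plate lies loose on the front of the plate shaker. Push it along the platform, without lifting it, fully home into the bay until it sits square against the back stop; then push the retaining arm shut across the front of the plate, and only then press the green start button. Leave the other things on the bench where they are.

Things in the scene. Friction and masses are not known exactly. Their poses are not given: they have to be found in the camera images.
- shaker: white plate shaker fixed on the bench, 262 (x) x 310 (y) x 50 mm, with a bare grey metal platform. Origin on the bench under it; own x points from its front (robot's side) to its back, y to its left. In its frame the platform spans x -147 to +117, y -81 to +141 mm, top 68 mm above the bench; along its right side lies a control panel 51 mm high with a display, a fixed grey knob and the green button
- bay_home (a point): on the platform top (shaker x = +60, y = +30 mm): where the plate's origin is when it is home; axes as the shaker's. The bay round it is open to the front and has dark grey rails 10 mm high: a back stop, face 44 mm behind this point (+x), and side guides, inner faces 68 mm either side (2.7 mm clear of a centred plate), from x = -29 to +43 mm of here
- bay_mouth (a point): on the platform top at the front of the bay's flared lead-ins, on its centre line (shaker x = +6, y = +30 mm), 54 mm in front of bay_home. The guides flare from 136 mm wide (25 mm behind here) to about 160 mm wide here
- culture_plate: clear six-well culture plate with lid, 89 (own x) x 131 (own y) x 19 mm, about 65 g, lying loose on the front half of the platform, up to 12 mm off the bay's centre line and turned up to 0.2 rad. Origin: centre of its underside. It enters the bay along the shaker's +x with its long sides across (own y along the shaker's y), about 120 mm to go, sliding with ordinary friction
- retainer (a joint): angle of the retaining arm, a level steel bar 90 x 8 x 10 mm (underside 13 mm above the platform) on a post at the bay's front left. 0 = shut, across the front of the bay, pointing to the shaker's -y, 1.5 mm in front of a plate that is home. Positive = open: 1.57 points to the front (-x), at most 2.0. Starts at 1.6 to 1.95; turns stiffly (0.05 N m) and stays where left
- retainer_pivot (a point): axis of the retaining arm, at shaker x = +10, y = +124 mm, at the mid height of the bar (86 mm above the bench)
- retainer_end (a point): top of the red knob (13 mm across, 20 mm high) on the free end of the retaining arm, 86 mm from its axis; 111 mm above the bench
- start_button (a joint): travel of the green start button: 0 = up, 0.005 m = fully down; springs back. It needs about 5 N for the full travel
- start_button_top (a point): centre of the top face of the green start button (22 mm across in a steel bezel 38 mm across), at shaker x = -68, y = -122 mm, 71 mm above the bench when up
- clear_flask: bystander: small empty clear culture flask with a red cap lying on the bench, 94x52x24 mm
- blue_flask: bystander: small culture flask with pink medium and a blue cap lying on the bench, 94x52x24 mm
- tube_50ml: bystander: 50 ml tube with an orange cap lying on the bench, 35x116x35 mm
- lab_timer: bystander: countdown timer lying on the bench, 62x62x17 mm
- slide_box: bystander: dark slide box, 88x100x38 mm
- petri_dish: bystander: petri dish, 60 mm across, 14 mm high
- marker_blue: bystander: white marker with a blue cap, 13x132x13 mm, lying at the front of the bench

How it is judged (in metres and radians):
On the way, in this order (a step that is already met when the one before it is completed fails the run):
1. the plate is home in the bay against the back stop (horizontal distance between culture_plate and bay_home below 0.005 m and x of culture_plate in the frame of bay_home above -0.003 m and angle between the y axis of culture_plate and the y axis of shaker, either way round below 0.06 rad and z of culture_plate in the frame of bay_home below 0.003 m), for 0.2 s.
2. the retaining arm is shut in front of the plate (all of step 1 and value of joint retainer below 0.09 rad), for 0.2 s.
3. the start button is pressed down (all of step 2 and value of joint start_button above 0.003 m), for 0.1 s.
At the end, for the whole second after the job is handed in: The plate lies flat on the platform within 3 mm of the back stop, within 5 mm of the home point and square within 0.06 rad; the retaining arm is shut (joint below 0.09 rad); the start button was pressed more than 3 mm after that and is up again; everything is at rest (all of step 2 and value of joint start_button below 0.0015 m and linear speed of culture_plate below 0.01 m/s); the robot touches nothing.
It fails at once if the plate is lifted or carried (more than 6 mm off the platform) or tipped (z of culture_plate in the frame of bay_home above 0.006 m or z of culture_plate in the frame of bay_home below -0.006 m or angle between culture_plate's own z axis and vertical above 0.12 rad).
It fails at once if the start button is pressed while the retaining arm is open (value of joint start_button above 0.002 m and value of joint retainer above 0.15 rad).
It fails at once if a bystander is moved more than 15 mm (distance of any of clear_flask, blue_flask, tube_50ml, lab_timer, slide_box, petri_dish, marker_blue from where it was at the start of the episode above 0.015 m).
It also fails if it takes over 51 s, if anything falls off the work surface, if the arm or the gripper's body presses on something with over 40 N, if the wrist force passes 120 N, or if a joint passes its speed limit or range.

## Robot

A 6-joint arm with a two-finger parallel gripper is mounted at the origin on a cart in front of the work surface, level with it; the furniture and walls round the work are solid. World frame = base frame: x ahead of the robot, y to its left, z up, the work surface at z = 0. Lengths are in mm, angles in rad, forces in N, time in s.
With the tool pointing down it reaches from about 275 to 750 mm from the base axis. Payload 10.2 kg.
Tool frame: the origin (TCP) lies between the finger pads; the fingertips stand 17 mm ahead of it and the grasp point (between the pads) lies 2 mm behind it; z points along the fingers, y is the line along which they close (so a half turn about z gives the same grasp; the last joint's range is limited). The gripper opens to 85 mm and grips with 20 to 120 N. Pads are 22 mm wide; open, the fingers measure 114 mm over their backs; the gripper's body (76 mm by 85 mm) begins 54 mm behind the grasp point. The pads swing forward as they close: fully open they stand 13 mm farther back than shut.
Start: joints at [-1.379, 0.313, 1.498, -0, 1.331, -0.223], TCP at [211.567, -480.49, 248.294] pointing down, gripper open.
Joint ranges: [-2.94, 2.94], [-0.97, 2.17], [0.19, 2.56], [-1.23, 4.37], [0.02, 3.11], [-2.88, 2.88]. Speed limits (rad/s): [2.39, 2.39, 3.01, 3.14, 3.14, 3.14].

## Interface

Orientations are given as a unit quaternion [w, x, y, z].
In Python, from rig import * gives the robot as it stands.
- The arm moves only by the tool step_arm, never from a script. Its argument "commands" is text: rows parted by semicolons, each of 7 numbers parted by spaces: the opening, from 0 (shut) to 1 (fully open), then the shift along the tool's x, y, z in cm, then the turn, a rotation vector about the tool's x, y, z in rad. In form: hand x y z rx ry rz; .... A call has 1 to 20 rows; each row is the pose to reach, as a shift and turn from the pose commanded when the call began, along the tool's axes at that moment; what a row does not reach only later rows make up. A row lasts 1/12 s, in which the tool goes at most 41.7 mm and 7.16 degrees, less where a joint would pass 70% of its speed; a pose out of reach is approached as far as the arm can. A call with a gripper value outside its range is refused whole. The fingers move at their own pace and stop on an object; "newtons" is the grip in N (left out, the last holds). Time passes only in rows, so rows that repeat a pose let the fingers close. It gives the time, the measured TCP pose, the force, the opening and the grip force at its end, in the units of the state.
- sense(): the state, without advancing time (a new reading comes with each control period).
- capture(name): name is "side" or "top"; returns the picture (400x640x3 uint8, red, green, blue); there is no depth.
- camera_model(name): a dict with "mtx" (3x3 intrinsics, pixels), "k1" (the pictures are not rectified: a ray, as slopes to the right and down, at radius r is drawn at 1 + k1 r^2 times it, then the intrinsics apply), "eye" and "rotation" of the camera in the world. Camera axes: x right, y down, z forward; pixel columns grow to the right and rows downward; lengths in mm; the calibration is good to about 2 mm. A picture is of the moment at which its call begins. camera_model takes no time and is no camera call.
- finish_job(): hands the job in; it is judged then, once.
Trained networks look in the newest picture that a camera, given by its name, has taken for a name from the list of things; names that differ only in an ending like _2 or _b are one class to them, and where a whole thing is asked for, a point or a joint stands for the part that bears it (a point fixed in the world has none). Each returns a list of dicts, best first, with "score" (0 to 1); they miss things now and then, are a little off and sometimes report something else, mostly with a low value. They report only what shows in the picture. A call takes as long as a camera call.
- search_frame(camera, label): "rect" ([centre column, centre row, width, height] in pixels, round what is visible of it).
- trace(camera, label): "mask" (400x640 bool, what is visible of it) and "rect" ([centre column, centre row, width, height] in pixels, round what is visible of it).
- spot_point(camera, label): "xy" ([column, row] in pixels: a listed point, or the origin of a listed thing).
The state is a dict: "time_s": time; "joints": joint angles; "dq": joint speeds; "tau": joint torques, N m; "eef_pos": TCP position; "ee_rot": TCP orientation; "force": force on the tool from outside, world axes, zero at the start; "wrist_torque": the same for the moment, N m; "grip_width": opening from 0.0 (shut) to 1.0 (fully open); "grip_force": force on a finger pad.
Only numpy, scipy, OpenCV 4.12 (cv2) and the standard library are available. Lean on these libraries where they do the work, as an engineer would, in place of code of your own. Each camera call takes 0.05 s, during which the arm holds its last target. There are 200 camera calls.

## Working session

There is one attempt and no reset: what is moved stays moved. The work goes in short steps, Python scripts to look and compute and a tool call to move; the robot and the scene stay as the last step left them, time stands still between calls to the robot, and variables do not carry over. Pictures are saved under pics/ and viewed, at most 11 in all, crops included, and the job is handed in when it is done.

Besides the shell and the picture viewer there is one more tool, called in YAML: its name, and indented under it one key for each argument. step_arm: Moves the arm, as the interface text tells. Its arguments: {"type":"object","properties":{"commands":{"type":"string"},"newtons":{"type":"number"}},"required":["commands"]}

```bash
mkdir -p pics; ls; cat > h.py <<'E'
from rig import *
import numpy as np, cv2
def ray(cam,uv):
    m=camera_model(cam);K=np.array(m["mtx"]);k=m["k1"]
    p=np.linalg.inv(K)@np.array([uv[0],uv[1],1.]);d=p[:2];s=d.copy()
    for _ in range(30): s=d/(1+k*(s@s))
    R=np.array(m["rotation"])
    if R.shape!=(3,3):
        from scipy.spatial.transform import Rotation as Q
        R=Q.from_quat(np.roll(R,-1)).as_matrix()
    return np.array(m["eye"],float),R@np.array([s[0],s[1],1.])
def at(cam,uv,z):
    e,d=ray(cam,uv);return e+d*(z-e[2])/d[2]
E
python3 - <<'E'
from h import *
for c in("side","top"):
    im=capture(c);cv2.imwrite(f"pics/{c}0.png",im[:,:,::-1]);m=camera_model(c);print(c,m)
    for l,z in (("bay_home",68),("bay_mouth",68),("culture_plate",68),("retainer_pivot",86),("retainer_end",111),("start_button_top",71),("shaker",0)):
        for r in spot_point(c,l)[:1]: print(l,r["score"].__round__(2),np.round(r["xy"],1),at(c,r["xy"],z).round(1))
s=sense();print({k:np.round(v,3) for k,v in s.items()})
E
```

```text
pics
side {'mtx': array([[388.54747449,   0.        , 320.75962728],
       [  0.        , 388.54747449, 201.75945226],
       [  0.        ,   0.        ,   1.        ]]), 'k1': 0.014829574263396851, 'eye': array([396.13512876, 838.6411858 , 783.33829211]), 'rotation': array([ 0.02408752, -0.06777652,  0.89913178, -0.43172698])}
bay_home 0.9 [281.4 196.7] [631.8 -49.6  68. ]
bay_mouth 0.58 [299.4 198.9] [576.9 -47.9  68. ]
culture_plate 0.93 [325.6 199.6] [499.8 -57.1  68. ]
retainer_pivot 0.87 [282.3 214.7] [605.7  50.8  86. ]
retainer_end 0.48 [309.6 219.8] [523.5  87.6 111. ]
start_button_top 0.66 [325.8 199.7] [498.7 -53.   71. ]
top {'mtx': array([[463.12299856,   0.        , 326.41817356],
       [  0.        , 463.12299856, 200.6676106 ],
       [  0.        ,   0.        ,   1.        ]]), 'k1': -0.013160050020027516, 'eye': array([ 410.86120033,   -2.18336579, 1666.98337521]), 'rotation': array([-0.02144797,  0.71241285, -0.70097064,  0.02545723])}
bay_home 0.75 [340.7 166.6] [636.7 -58.2  68. ]
bay_mouth 0.79 [340.2 181.9] [583.2 -57.2  68. ]
culture_plate 0.67 [335.7 200.1] [519.7 -42.5  68. ]
retainer_pivot 0.96 [306.  176.8] [596.9  61.1  86. ]
retainer_end 0.53 [299.  195.5] [530.2  82.4 111. ]
start_button_top 0.53 [379.6 214.3] [ 472.9 -194.6   71. ]
shaker 0.68 [345.1 186.7] [573.4 -77.5   0. ]
{'time_s': np.float64(0.8), 'joints': array([-1.379,  0.313,  1.498, -0.   ,  1.331, -0.223]), 'dq': array([-0.001,  0.001, -0.   ,  0.   ,  0.002,  0.001]), 'tau': array([ 1.0000e-03, -4.1214e+01, -2.5989e+01, -0.0000e+00,  0.0000e+00,
       -0.0000e+00]), 'eef_pos': array([ 211.569, -480.49 ,  248.282]), 'ee_rot': array([-0.   ,  0.979,  0.206, -0.   ]), 'force': array([0.038, 0.237, 0.463]), 'wrist_torque': array([-0.032,  0.013,  0.03 ]), 'grip_force': np.float64(0.0), 'grip_width': np.float64(1.004)}
```

```bash
python3 - <<'E'
import cv2
a=cv2.imread("pics/top0.png")[130:250,260:420];cv2.imwrite("pics/topc.png",cv2.resize(a,(800,600),interpolation=cv2.INTER_CUBIC))
a=cv2.imread("pics/side0.png")[130:280,220:420];cv2.imwrite("pics/sidec.png",cv2.resize(a,(800,600),interpolation=cv2.INTER_CUBIC))
E
```

```text
(no output)
```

View pics/topc.png

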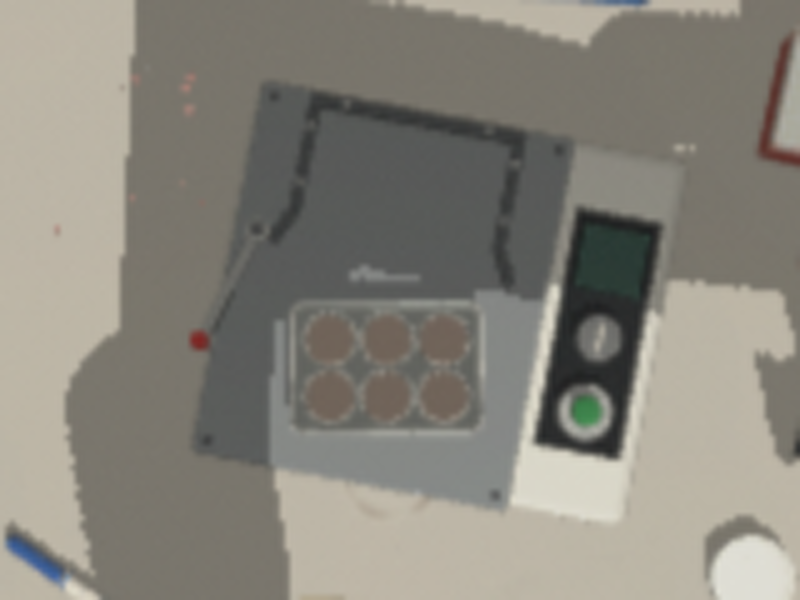

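View pics/sidec.png

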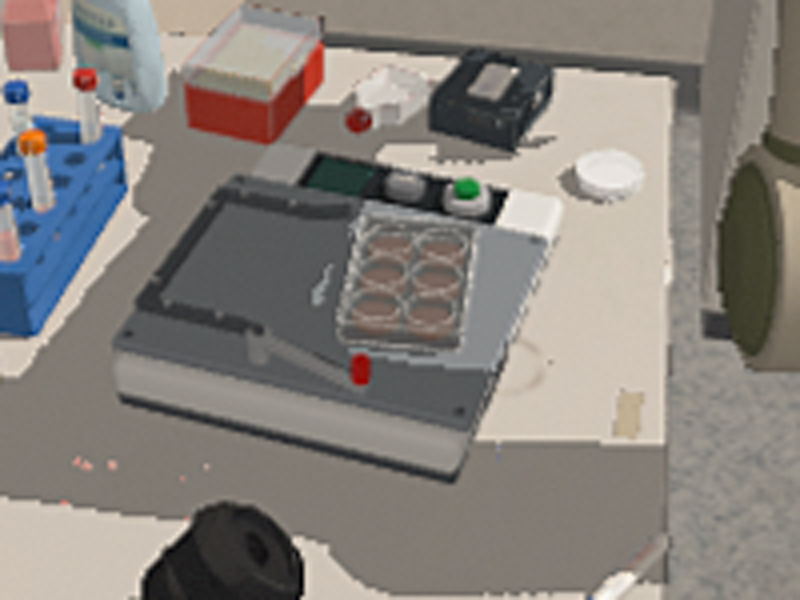

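View pics/top0.png

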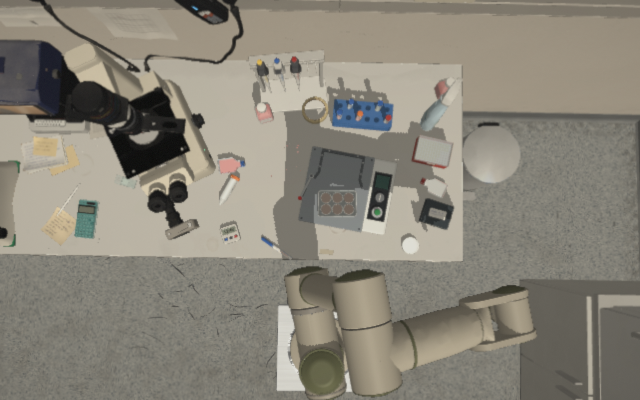

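```bash
cat >> h.py <<'E'
def fit(S,W):
    S=np.array(S,float);W=np.array(W,float);a=S-S.mean(0);b=W-W.mean(0)
    th=np.arctan2((a[:,0]*b[:,1]-a[:,1]*b[:,0]).sum(),(a*b).sum())
    R=np.array([[np.cos(th),-np.sin(th)],[np.sin(th),np.cos(th)]]);t=W.mean(0)-R@S.mean(0)
    return th,t,R,np.linalg.norm(S@R.T+t-W,axis=1)
E
python3 - <<'E'
from h import *
def T(p,z): return at("top",(260+(p[0]+.5)/5-.5,130+(p[1]+.5)/5-.5),z)[:2]
def D(p,z): return at("side",(220+(p[0]+.5)/4-.5,130+(p[1]+.5)/4-.5),z)[:2]
L=[((262,82),68,(117,141)),((574,143),68,(117,-81)),((193,452),68,(-147,141)),((506,511),68,(-147,-81)),((585,409),71,(-68,-122)),((257,229),91,(10,124))]
th,t,R,e=fit([l[2] for l in L],[T(l[0],l[1]) for l in L]);print("top",th,t,e.round(1))
L=[((115,350),68,(117,141)),((240,178),68,(117,-81)),((462,440),68,(-147,141)),((468,188),71,(-68,-122))]
th2,t2,R2,e2=fit([l[2] for l in L],[D(l[0],l[1]) for l in L]);print("side",th2,t2,e2.round(1))
sh=lambda p:(R.T@(np.array(p)-t)).round(1)
for p in [(292,301),(481,303),(481,433),(292,433)]: print("plate corner",T(p,86).round(1),sh(T(p,86)))
k=T((200,341),111);print("knob",k,sh(k)); k2=D((361,357),111);print(k2,(R2.T@(k2-t2)))
for n,z in(("bay_home",(60,30)),("pivot",(10,124)),("button",(-68,-122)),("mouth",(6,30))): print(n,(R@z+t).round(1),(R2@z+t2).round(1))
E
```

```text
top -0.17077786448334933 [569.27138842 -76.2704543 ] [1.1 2.7 1.8 1.1 1.4 1.3]
side -0.18367871660103913 [566.31588607 -62.97978804] [5.2 3.2 6.4 6.2]
plate corner [552.8  19.1] [-32.4  91.2]
plate corner [ 553.6 -110.4] [ -9.6 -36.3]
plate corner [ 464.5 -111.5] [-97.3 -52.5]
plate corner [462.4  17.6] [-121.3   74.3]
knob [522.51186639  80.27260843] [-72.7 146.3]
[523.42159343  83.84834443] [-68.99055494 136.5237128 ]
bay_home [633.5 -56.9] [630.8 -44.4]
pivot [600.2  44.2] [598.8  57.1]
button [ 481.5 -184.9] [ 477.2 -170.5]
mouth [580.3 -47.7] [577.7 -34.6]
```

```bash
cat >> h.py <<'E'
from scipy.spatial.transform import Rotation as Q
TH=-0.1708;T0=np.array([569.3,-76.3])
def s2w(p):
    c,s=np.cos(TH),np.sin(TH);return np.array([c*p[0]-s*p[1],s*p[0]+c*p[1]])+T0
def w2s(p):
    c,s=np.cos(TH),np.sin(TH);d=np.array(p[:2])-T0;return np.array([c*d[0]+s*d[1],-s*d[0]+c*d[1]])
def st():
    s=sense();R=Q.from_quat(np.roll(s["ee_rot"],-1));M=R.as_matrix()
    print("t",round(float(s["time_s"]),2),"tcp",s["eef_pos"].round(1),"shk",w2s(s["eef_pos"]).round(1),"yaw",np.arctan2(M[1,0],M[0,0]).round(4),"F",s["force"].round(1),"open",round(float(s["grip_width"]),2),"J",s["joints"].round(2))
    return s,R
def go(X,Y,z,yaw=None):   # shaker xy, world z -> row numbers (cm, rad)
    s,R=st();w=np.r_[s2w((X,Y)),z];M=R.as_matrix();d=M.T@(w-s["eef_pos"])/10
    y=TH if yaw is None else yaw;des=Q.from_matrix(np.array([[np.cos(y),np.sin(y),0],[np.sin(y),-np.cos(y),0],[0,0,-1]]))
    print("row",d.round(2),(R.inv()*des).as_rotvec().round(3))
E
python3 -c "
from h import *
go(-175,19,150)"
```

```text
t 0.8 tcp [ 211.6 -480.5  248.3] shk [-283.8 -459.1] yaw 0.4148 F [0.  0.2 0.5] open 1.0 J [-1.38  0.31  1.5  -0.    1.33 -0.22]
row [ 35.49 -33.83   9.83] [-0.     0.     0.586]
```

step_arm:
  commands: "1 8.8 -8.4 2.4 0 0 0.15; 1 17.7 -16.9 4.9 0 0 0.29; 1 26.6 -25.3 7.3 0 0 0.44; 1 35.5 -33.8 9.8 0 0 0.586; 1 35.5 -33.8 9.8 0 0 0.586; 1 35.5 -33.8 9.8 0 0 0.586; 1 35.5 -33.8 9.8 0 0 0.586; 1 35.5 -33.8 9.8 0 0 0.586; 1 35.5 -33.8 9.8 0 0 0.586; 1 35.5 -33.8 9.8 0 0 0.586; 1 35.5 -33.8 9.8 0 0 0.586; 1 35.5 -33.8 9.8 0 0 0.586; 1 35.5 -33.8 9.8 0 0 0.586; 1 35.5 -33.8 9.8 0 0 0.586; 1 35.5 -33.8 9.8 0 0 0.586; 1 35.5 -33.8 9.8 0 0 0.586"

```text
time_s: 2.13
eef_pos: [400.2, -29.2, 150.6]
ee_rot: [0.0, 0.996, -0.086, 0.0]
force: [-0.4, 0.7, 0.2]
grip_width: 1.002
grip_force: 0.0
```

```bash
cat >> h.py <<'E'
def proj(cam,p):
    m=camera_model(cam);R=Q.from_quat(np.roll(m["rotation"],-1)).as_matrix();q=R.T@(np.array(p,float)-m["eye"]);s=q[:2]/q[2]
    s=s*(1+m["k1"]*(s@s));K=m["mtx"];return np.array([K[0,0]*s[0]+K[0,2],K[1,1]*s[1]+K[1,2]])
def crop(cam,box,k,pts,name):
    im=capture(cam)[:,:,::-1];x0,y0,w,h=box;a=cv2.resize(im[y0:y0+h,x0:x0+w],None,fx=k,fy=k,interpolation=cv2.INTER_CUBIC)
    for p,c in pts:
        u=(proj(cam,p)-[x0,y0]+.5)*k;cv2.drawMarker(a,tuple(int(round(float(v))) for v in u),c,cv2.MARKER_CROSS,10,1)
    cv2.imwrite(f"pics/{name}.png",a)
def feats():
    P=[]
    for X,Y,z in[(117,141,68),(117,-81,68),(-147,141,68),(-147,-81,68),(-68,-122,71),(10,124,91),(104,98,78),(104,-38,78)]: P.append((np.r_[s2w((X,Y)),z],(0,255,255)))
    s,R=st();t=s["eef_pos"]
    for off in[(0,0,0),(0,0,17),(0,45,17),(0,-45,17),(0,45,4),(0,-45,4)]: P.append((t+R.apply(off),(255,0,255)))
    return P
E
python3 - <<'E'
from h import *
f=feats()
crop("side",(230,135,200,150),4,f,"side1");crop("top",(270,140,160,120),5,f,"top1")
E
```

```text
t 2.13 tcp [400.2 -29.2 150.6] shk [-174.6   17.7] yaw -0.1729 F [-0.4  0.7  0.2] open 1.0 J [-0.37  0.16  1.98 -0.    1.    1.38]
```

View pics/side1.png

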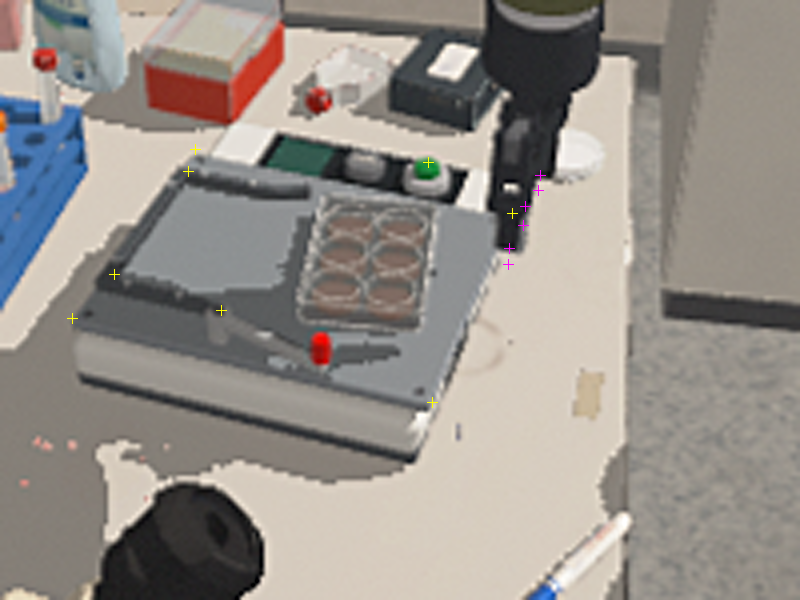

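View pics/top1.png

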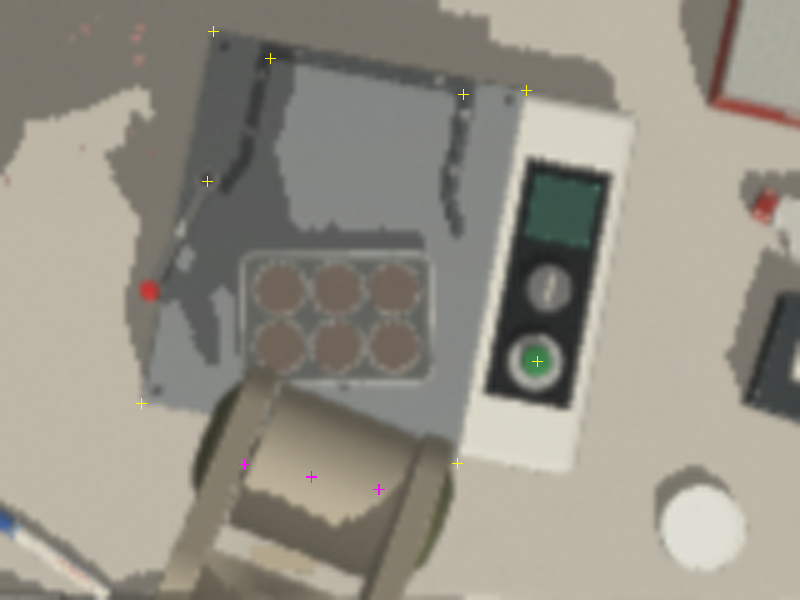

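step_arm:
  commands: "1 0 0 2.5 0 0 0; 1 0 0 5 0 0 0; 1 0 0 7.1 0 0 0; 1 0 0.0 7.1 0 0 0; 1 1 0 7.1 0 0 0; 1 2 0 7.1 0 0 0; 1 2.5 0 7.1 0 0 0; 1 2.5 0 7.1 0 0 0"

```text
time_s: 2.9
eef_pos: [425.9, -33.2, 80.3]
ee_rot: [0.0, 0.996, -0.086, 0.001]
force: [-0.2, 0.4, -0.6]
grip_width: 1.0
grip_force: 0.0
```

```bash
python3 - <<'E'
from h import *
st()
im=cv2.imread("pics/top0.png")
for o,pp in(((260,130),[(292,301),(481,303),(481,433),(292,433)]),((270,140),[(243,252),(433,252),(433,380),(243,380)])):
    c=np.array([w2s(at("top",(o[0]+(p[0]+.5)/5-.5,o[1]+(p[1]+.5)/5-.5),85)) for p in pp]);d=c[0]-c[1]
    print(c.round(1).tolist(),c.mean(0).round(1),"ang",np.arctan2(-d[0],d[1]).round(3))
E
```

```text
t 2.9 tcp [425.9 -33.2  80.3] shk [-148.6   18.1] yaw -0.1722 F [-0.2  0.4 -0.6] open 1.0 J [-0.35  0.33  1.98 -0.    0.83  1.39]
[[-32.4, 91.3], [-9.6, -36.4], [-97.3, -52.6], [-121.3, 74.3]] [-65.1  19.2] ang 0.177
[[-32.9, 90.5], [-8.6, -37.6], [-95.0, -53.5], [-119.2, 74.1]] [-63.9  18.3] ang 0.187
```

step_arm:
  commands: "1 0.6 0 0.1 0 0 0; 1 1.2 0 0.1 0 0 0; 1 1.6 0 0.1 0 0 0; 1 2.0 0 0.1 0 0 0; 1 2.4 0 0.1 0 0 0; 1 2.8 0 0.1 0 0 0; 1 3.2 0 0.1 0 0 0; 1 3.6 0 0.1 0 0 0; 1 4.0 0 0.1 0 0 0; 1 4.4 0 0.1 0 0 0; 1 4.8 0 0.1 0 0 0; 1 4.8 0 0.1 0 0 0"

```text
time_s: 3.9
eef_pos: [472.9, -40.7, 78.3]
ee_rot: [0.0, 0.996, -0.086, 0.0]
force: [0.9, -0.1, 0.0]
grip_width: 1.0
grip_force: 0.0
```

```bash
python3 - <<'E'
from h import *
f=feats()
crop("top",(270,140,160,120),5,f[:4],"top2");crop("side",(230,135,200,150),4,[],"side2")
a=cv2.imread("pics/top2.png");b=cv2.imread("pics/side2.png")
cv2.imwrite("pics/both2.png",np.hstack([a[:480,100:500],b[60:540,180:580]]))
for c in("top","side"):
    for r in spot_point(c,"culture_plate")[:1]: print(c,r["score"],w2s(at(c,r["xy"],68)).round(1))
E
```

```text
t 3.9 tcp [472.9 -40.7  78.3] shk [-101.    18.7] yaw -0.1713 F [ 0.9 -0.1  0. ] open 1.0 J [-0.33  0.42  1.84  0.    0.87  1.41]
top 0.96 [-44.9  23.5]
side 0.84 [-52.8   8.1]
```

View pics/both2.png

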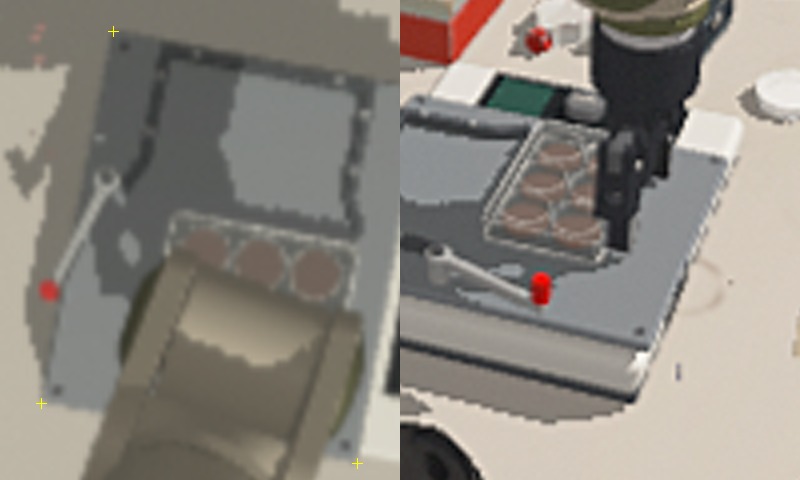

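```bash
python3 - <<'E'
from h import *
f=lambda p,z:w2s(at("top",(270+(p[0]+100.5)/5-.5,140+(p[1]+.5)/5-.5),z)).round(1)
print(f((172,212),86),f((355,243),86)); print("guides inner",f((163,75),78),f((350,107),78))
E
```

```text
[-2.2 76. ] [  0.2 -51.3]
guides inner [ 91.1 100. ] [ 93.3 -31.3]
```

step_arm:
  commands: "1 -1.5 0 0 0 0 0; 1 -2.5 0 -1 0 0 0; 1 -2.5 0 -4 0 0 0; 1 -2.5 0 -7 0 0 0; 0.5 0 4 -7 0 0 -0.12; 0.5 3 7 -7 0 0 -0.24; 0.5 5.5 9.9 -7 0 0 -0.36; 0.5 5.5 9.9 -7 0 0 -0.48; 0.5 5.5 9.9 -7 0 0 -0.6; 0.5 5.5 9.9 -7 0 0 -0.72; 0.5 5.5 9.9 -7 0 0 -0.84; 0.5 5.5 9.9 -7 0 0 -0.96; 0.5 5.5 9.9 -7 0 0 -1.08; 0.5 5.5 9.9 -7 0 0 -1.2; 0.5 5.5 9.9 -7 0 0 -1.32; 0.5 5.5 9.9 -7 0 0 -1.44; 0.5 5.5 9.9 -7 0 0 -1.571; 0.5 5.5 9.9 -7 0 0 -1.571; 0.5 5.5 9.9 -7 0 0 -1.571"

```text
time_s: 5.68
eef_pos: [509.4, -147.4, 148.3]
ee_rot: [-0.0, 0.766, 0.643, -0.0]
force: [-0.4, -0.6, 0.8]
grip_width: 0.5
grip_force: 0.0
```

```bash
python3 - <<'E'
from h import *
go(-46,-80,86,TH+np.pi/2)
crop("top",(270,140,160,120),5,[],"top3");crop("side",(230,135,200,150),4,[],"side3")
a=cv2.imread("pics/top3.png");b=cv2.imread("pics/side3.png")
cv2.imwrite("pics/both3.png",np.hstack([a[:480,100:500],b[60:540,180:580]]))
E
```

```text
t 5.68 tcp [ 509.4 -147.4  148.3] shk [-46.9 -80.2] yaw 1.3965 F [-0.4 -0.6  0.8] open 0.5 J [-0.5   0.42  1.62  0.    1.1  -0.33]
row [0.02 0.1  6.23] [-0.    -0.    -0.003]
```

View pics/both3.png

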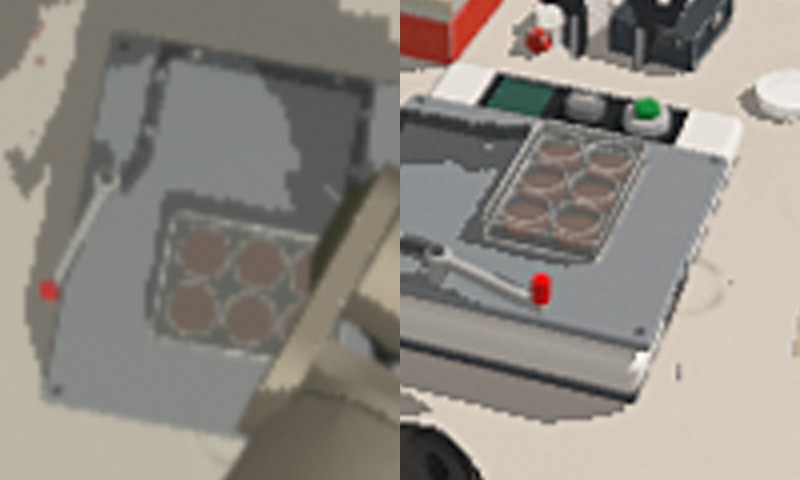

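step_arm:
  commands: "0.5 0 0 3 0 0 0; 0.5 0 0.1 6.2 0 0 0; 0.5 0 0.1 6.2 0 0 0; 0.5 0.6 0.1 6.2 0 0 0; 0.5 1.2 0.1 6.2 0 0 0; 0.5 1.6 0.1 6.2 0 0 0; 0.5 2.0 0.1 6.2 0 0 0; 0.5 2.4 0.1 6.2 0 0 0; 0.5 2.8 0.1 6.2 0 0 0; 0.5 3.1 0.1 6.2 0 0 0; 0.5 3.3 0.1 6.2 0 0 0; 0.5 3.3 0.1 6.2 0 0 0"

```text
time_s: 6.78
eef_pos: [516.1, -114.7, 86.3]
ee_rot: [-0.0, 0.765, 0.644, 0.0]
force: [0.4, -0.7, -0.3]
grip_width: 0.504
grip_force: 0.0
```

```bash
python3 - <<'E'
from h import *
st()
crop("top",(270,140,160,120),5,[],"top4");crop("side",(230,135,200,150),4,[],"side4")
a=cv2.imread("pics/top4.png");b=cv2.imread("pics/side4.png")
cv2.imwrite("pics/both4.png",np.hstack([a[:480,100:500],b[60:540,180:580]]))
E
```

```text
t 6.78 tcp [ 516.1 -114.7   86.3] shk [-45.9 -46.9] yaw 1.4001 F [ 0.4 -0.7 -0.3] open 0.5 J [-0.44  0.51  1.68  0.    0.96 -0.27]
```

View pics/both4.png

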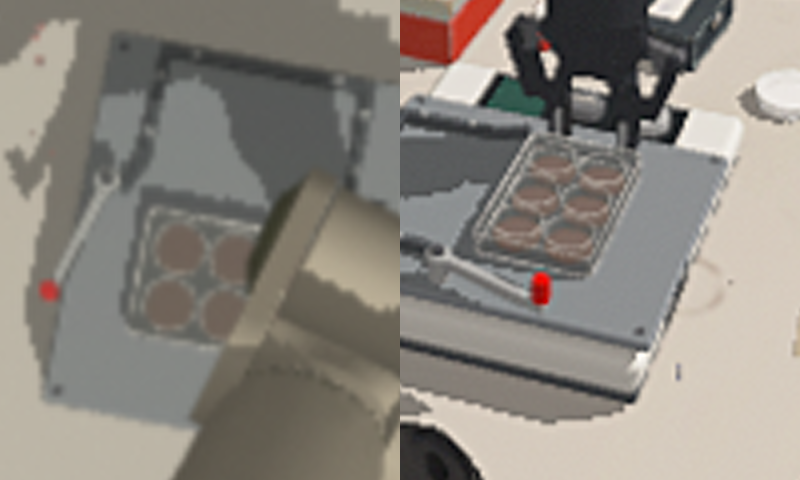

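step_arm:
  commands: "0.5 -1.2 0 0 0 0 0; 0.5 -2.5 0 -1 0 0 0; 0.5 -2.5 0 -4 0 0 0; 0.5 -2.5 0 -6.5 0 0 0.1; 1 0 -3 -6.5 0 0 0.22; 1 3 -6 -6.5 0 0 0.34; 1 6 -8 -6.5 0 0 0.46; 1 7.6 -8 -6.5 0 0 0.58; 1 7.6 -8 -6.5 0 0 0.7; 1 7.6 -8 -6.5 0 0 0.82; 1 7.6 -8 -6.5 0 0 0.94; 1 7.6 -8 -6.5 0 0 1.06; 1 7.6 -8 -6.5 0 0 1.18; 1 7.6 -8 -6.5 0 0 1.3; 1 7.6 -8 -6.5 0 0 1.42; 1 7.6 -8 -6.5 0 0 1.54; 1 7.6 -8 -6.5 0 0 1.571; 1 7.6 -8 -6.5 0 0 1.571; 1 7.6 -8 -6.5 0 0 1.571"

```text
time_s: 8.47
eef_pos: [450.3, -27.5, 151.8]
ee_rot: [0.0, 0.996, -0.085, 0.0]
force: [0.2, 0.8, -0.3]
grip_width: 0.998
grip_force: 0.0
```

```bash
python3 - <<'E'
from h import *
go(-126,29.5,78.5)
E
```

```text
t 8.47 tcp [450.3 -27.5 151.8] shk [-125.5   27.8] yaw -0.1707 F [ 0.2  0.8 -0.3] open 1.0 J [-0.32  0.26  1.84 -0.    1.04  1.42]
row [-0.05 -0.17  7.33] [ 0.    -0.001  0.   ]
```

step_arm:
  commands: "1 0 -0.2 3.5 0 0 0; 1 0 -0.2 7.3 0 0 0; 1 0 -0.2 7.3 0 0 0; 1 1 -0.2 7.3 0 0 0; 1 2 -0.2 7.3 0 0 0; 1 2.5 -0.2 7.3 0 0 0; 1 3.1 -0.2 7.3 0 0 0; 1 3.7 -0.2 7.3 0 0 0; 1 4.3 -0.2 7.3 0 0 0; 1 4.9 -0.2 7.3 0 0 0; 1 5.5 -0.2 7.3 0 0 0; 1 6.1 -0.2 7.3 0 0 0; 1 6.7 -0.2 7.3 0 0 0; 1 7.3 -0.2 7.3 0 0 0; 1 7.8 -0.2 7.3 0 0 0; 1 8.3 -0.2 7.3 0 0 0; 1 8.8 -0.2 7.3 0 0 0; 1 9.2 -0.2 7.3 0 0 0; 1 9.5 -0.2 7.3 0 0 0; 1 9.5 -0.2 7.3 0 0 0"

```text
time_s: 10.13
eef_pos: [544.7, -40.9, 78.3]
ee_rot: [0.0, 0.996, -0.086, 0.0]
force: [-0.3, 0.2, 0.3]
grip_width: 1.002
grip_force: 0.0
```

```bash
python3 - <<'E'
from h import *
st()
crop("top",(270,140,160,120),5,[],"top5");crop("side",(230,135,200,150),4,[],"side5")
a=cv2.imread("pics/top5.png");b=cv2.imread("pics/side5.png")
cv2.imwrite("pics/both5.png",np.hstack([a[:480,100:500],b[60:540,80:480]]))
E
```

```text
t 10.13 tcp [544.7 -40.9  78.3] shk [-30.3  30.7] yaw -0.1712 F [-0.3  0.2  0.3] open 1.0 J [-0.29  0.55  1.63  0.    0.96  1.45]
```

View pics/both5.png

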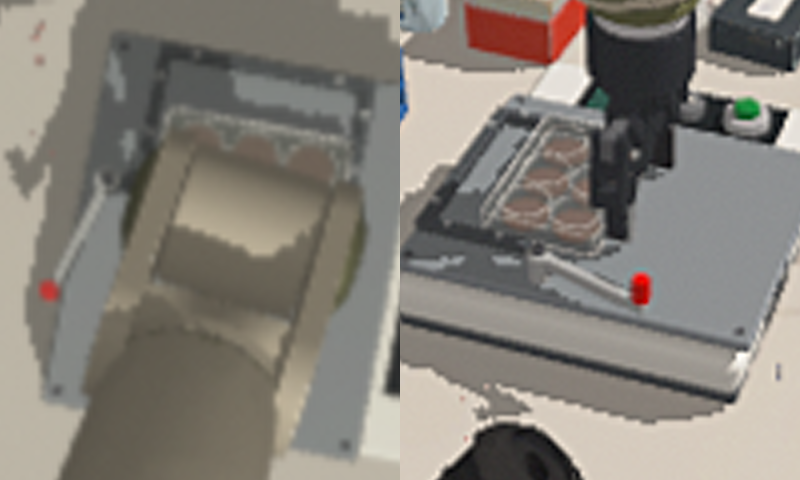

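step_arm:
  commands: "1 0.4 0 0 0 0 0; 1 0.8 0 0 0 0 0; 1 1.2 0 0 0 0 0; 1 1.6 0 0 0 0 0; 1 2 0 0 0 0 0; 1 2.4 0 0 0 0 0; 1 2.8 0 0 0 0 0; 1 3.0 0 0 0 0 0; 1 3.1 0 0 0 0 0; 1 3.2 0 0 0 0 0; 1 3.2 0 0 0 0 0"

```text
time_s: 11.15
eef_pos: [575.8, -46.3, 78.3]
ee_rot: [0.0, 0.996, -0.086, 0.0]
force: [0.6, -0.1, 0.0]
grip_width: 1.001
grip_force: 0.0
```

step_arm:
  commands: "1 0.1 0 0 0 0 0; 1 0.2 0 0 0 0 0; 1 0.2 0 0 0 0 0"

```text
time_s: 11.4
eef_pos: [577.8, -46.6, 78.3]
ee_rot: [0.0, 0.996, -0.086, 0.0]
force: [0.1, 0.3, 0.7]
grip_width: 1.002
grip_force: 0.0
```

step_arm:
  commands: "1 0.1 0 0 0 0 0; 1 0.1 0 0 0 0 0"

```text
time_s: 11.57
eef_pos: [578.8, -46.8, 78.3]
ee_rot: [0.0, 0.996, -0.085, 0.0]
force: [-1.2, -0.3, -0.3]
grip_width: 0.999
grip_force: 0.0
```

step_arm:
  commands: "1 0.1 0 0 0 0 0; 1 0.1 0 0 0 0 0"

```text
time_s: 11.73
eef_pos: [579.5, -46.9, 78.3]
ee_rot: [-0.0, 0.996, -0.086, -0.0]
force: [-1.2, 0.5, 0.8]
grip_width: 0.997
grip_force: 0.9
```

step_arm:
  commands: "1 0.1 0 0 0 0 0; 1 0.1 0 0 0 0 0"

```text
time_s: 11.9
eef_pos: [579.6, -46.9, 78.2]
ee_rot: [-0.0, 0.996, -0.086, -0.002]
force: [-8.1, 2.2, 4.2]
grip_width: 1.002
grip_force: 3.9
```

step_arm:
  commands: "1 0.1 0 0 0 0 0; 1 0.1 0 0 0 0 0"

```text
time_s: 12.07
eef_pos: [579.6, -46.8, 78.2]
ee_rot: [-0.0, 0.996, -0.085, -0.003]
force: [-13.6, 2.0, 9.3]
grip_width: 1.0
grip_force: 6.9
```

step_arm:
  commands: "1 -0.5 0 0 0 0 0; 1 -2 0 0 0 0 0; 1 -3.2 0 -1 0 0 0; 1 -3.5 0 -4 0 0 0; 1 -4 0 -7.2 0 0 0; 0 -4.5 -3 -7.2 0 0 0; 0 -4.7 -7 -7.2 0 0 0; 0 -4.7 -11 -7.2 0 0 0; 0 -4.7 -14.5 -7.2 0 0 0; 0 -4.7 -14.5 -7.2 0 0 0; 0 -4.7 -14.5 -7.2 0 0 0; 0 -4.7 -14.5 -7.2 0 0 0; 0 -4.7 -14.5 -7.2 0 0 0"

```text
time_s: 13.15
eef_pos: [560.1, 102.6, 150.3]
ee_rot: [0.0, 0.996, -0.086, 0.0]
force: [-0.4, -0.2, -0.8]
grip_width: 0.003
grip_force: 0.0
```

```bash
python3 - <<'E'
from h import *
s,R=st()
crop("top",(270,140,160,120),5,[],"top6");crop("side",(230,135,200,150),4,[],"side6")
a=cv2.imread("pics/top6.png");b=cv2.imread("pics/side6.png")
cv2.imwrite("pics/both6.png",np.hstack([a[:480,100:500],b[60:540,80:480]]))
for c in("top","side"):
    for r in spot_point(c,"retainer_end")[:1]: print(c,r["score"],w2s(at(c,r["xy"],111)).round(1))
    for r in spot_point(c,"culture_plate")[:1]: print(c,r["score"],w2s(at(c,r["xy"],68)).round(1))
    im=cv2.cvtColor(capture(c),cv2.COLOR_RGB2HSV).astype(int)
    m=((im[...,0]<6)|(im[...,0]>174))&(im[...,1]>150)&(im[...,2]>90);n,l,stt,ce=cv2.connectedComponentsWithStats(m.astype(np.uint8))
    for i in range(1,n):
        q=w2s(at(c,ce[i],104))
        if stt[i,4]>4 and np.hypot(*(q-[-72,146]))<40: print(c,"red",stt[i,4],q.round(1))
t=w2s(s["eef_pos"])
M=R.as_matrix()
def W(x,y):return np.r_[s2w((x,y)),93.]
for p in np.r_[2.1,np.arange(1.9,-0.01,-0.1),-0.03]:
    c,n=np.cos(p),np.sin(p);h=4+11*abs(c)+14.5*abs(n)
    q=np.array([10,124])+60*np.array([-n,-c])-h*np.array([c,-n]);d=M.T@(W(*q)-s["eef_pos"])/10
    print(round(p,2),q.round(0),d.round(2))
E
```

```text
t 13.15 tcp [560.1 102.6 150.3] shk [-39.5 174.7] yaw -0.1724 F [-0.4 -0.2 -0.8] open 0.0 J [-0.02  0.5   1.49 -0.    1.15  1.72]
top 0.76 [72.6 22.2]
top red 5 [-71.5 149.7]
side 0.56 [-60.4 149.6]
side 0.88 [63.3 22.6]
side red 31 [-72.7 153.3]
2.1 [-31. 173.] [0.89 0.13 5.73]
1.9 [-40. 164.] [-0.04  1.12  5.73]
1.8 [-44. 158.] [-0.42  1.7   5.73]
1.7 [-47. 151.] [-0.74  2.34  5.73]
1.6 [-49. 145.] [-0.99  3.02  5.73]
1.5 [-51. 139.] [-1.16  3.58  5.73]
1.4 [-53. 134.] [-1.3   4.11  5.73]
1.3 [-53. 128.] [-1.38  4.66  5.73]
1.2 [-54. 122.] [-1.41  5.24  5.73]
1.1 [-53. 116.] [-1.38  5.84  5.73]
1.0 [-52. 110.] [-1.28  6.45  5.73]
0.9 [-51. 104.] [-1.12  7.06  5.73]
0.8 [-48.  98.] [-0.88  7.67  5.73]
0.7 [-45.  92.] [-0.57  8.26  5.73]
0.6 [-41.  86.] [-0.18  8.82  5.73]
0.5 [-37.  81.] [0.28 9.35 5.73]
0.4 [-32.  76.] [0.81 9.83 5.73]
0.3 [-26.  72.] [ 1.4  10.24  5.73]
0.2 [-19.  69.] [ 2.04 10.6   5.73]
0.1 [-12.  66.] [ 2.74 10.87  5.73]
-0.0 [-5. 64.] [ 3.47 11.06  5.73]
-0.03 [-4. 64.] [ 3.61 11.11  5.73]
```

View pics/both6.png

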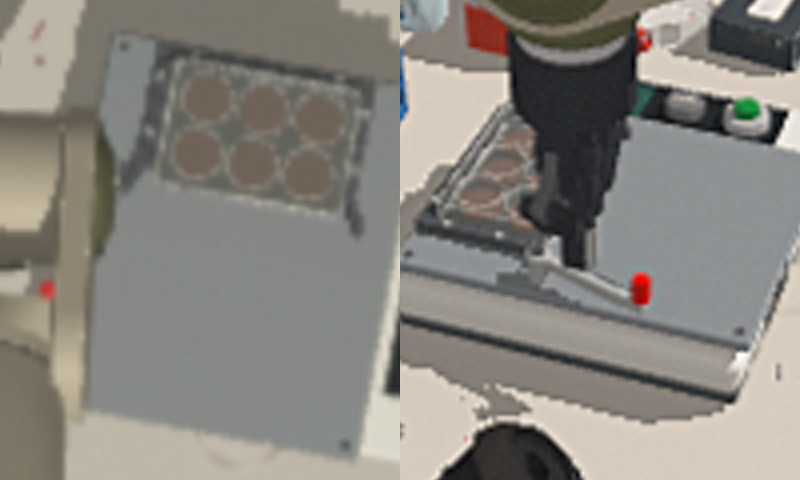

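step_arm:
  commands: "0 0.3 -0.5 0 0 0 0; 0 0.3 -0.5 3 0 0 0; 0 0.3 -0.5 5.7 0 0 0; 0 0.3 -0.5 5.7 0 0 0; 0 0 0.5 5.7 0 0 0; 0 -0.05 1.1 5.7 0 0 0; 0 -0.4 1.7 5.7 0 0 0; 0 -0.75 2.35 5.7 0 0 0; 0 -1 3 5.7 0 0 0; 0 -1.15 3.6 5.7 0 0 0; 0 -1.3 4.1 5.7 0 0 0; 0 -1.4 4.65 5.7 0 0 0; 0 -1.4 5.25 5.7 0 0 0; 0 -1.4 5.85 5.7 0 0 0; 0 -1.3 6.45 5.7 0 0 0; 0 -1.1 7.05 5.7 0 0 0; 0 -0.9 7.65 5.7 0 0 0; 0 -0.55 8.25 5.7 0 0 0; 0 -0.2 8.8 5.7 0 0 0; 0 -0.2 8.8 5.7 0 0 0"

```text
time_s: 15.22
eef_pos: [543.6, 15.9, 93.3]
ee_rot: [0.0, 0.996, -0.086, 0.0]
force: [0.1, 0.1, -0.1]
grip_width: 0.004
grip_force: 0.0
```

step_arm:
  commands: "0 0.45 0.55 0 0 0 0; 0 1 1 0 0 0 0; 0 1.6 1.4 0 0 0 0; 0 2.2 1.8 0 0 0 0; 0 2.6 2 0 0 0 0; 0 2.9 2.1 0 0 0 0; 0 3.2 2.2 0 0 0 0; 0 3.4 2.2 0 0 0 0; 0 3.4 2.2 0 0 0 0"

```text
time_s: 15.97
eef_pos: [573.1, -10.3, 93.3]
ee_rot: [0.0, 0.996, -0.085, 0.0]
force: [-0.3, 0.7, -0.2]
grip_width: -0.001
grip_force: 0.0
```

```bash
cat >> h.py <<'E'
def red():
    for c in("top","side"):
        im=cv2.cvtColor(capture(c),cv2.COLOR_RGB2HSV).astype(int)
        m=((im[...,0]<6)|(im[...,0]>174))&(im[...,1]>150)&(im[...,2]>70);n,l,stt,ce=cv2.connectedComponentsWithStats(m.astype(np.uint8))
        for i in range(1,n):
            q=w2s(at(c,ce[i],103))
            if stt[i,4]>2 and np.hypot(*(q-[-20,80]))<120: print(c,"red",stt[i,4],q.round(1),"phi",np.arctan2(10-q[0],124-q[1]).round(3))
E
python3 - <<'E'
from h import *
st();red()
E
```

```text
t 15.97 tcp [573.1 -10.3  93.3] shk [-7.5 65.6] yaw -0.1711 F [-0.3  0.7 -0.2] open -0.0 J [-0.22  0.58  1.53 -0.    1.03  1.52]
```

step_arm:
  commands: "0 0.1 0 0 0 0 0; 0 0.2 0 0 0 0 0; 0 0.2 0 0 0 0 0"

```text
time_s: 16.32
eef_pos: [574.8, -10.6, 93.3]
ee_rot: [0.0, 0.996, -0.085, 0.0]
force: [0.0, -0.3, -0.6]
grip_width: -0.0
grip_force: 0.1
```

step_arm:
  commands: "0 0.1 0 0 0 0 0; 0 0.1 0 0 0 0 0"

```text
time_s: 16.48
eef_pos: [575.8, -10.8, 93.3]
ee_rot: [-0.0, 0.996, -0.086, 0.0]
force: [-0.5, -0.2, -0.8]
grip_width: -0.003
grip_force: 0.1
```

step_arm:
  commands: "0 0.1 0 0 0 0 0; 0 0.1 0 0 0 0 0"

```text
time_s: 16.65
eef_pos: [576.3, -10.8, 93.2]
ee_rot: [-0.0, 0.996, -0.085, -0.001]
force: [-4.8, 0.2, 2.3]
grip_width: -0.002
grip_force: 2.3
```

step_arm:
  commands: "0 0.1 0 0 0 0 0; 0 0.1 0 0 0 0 0; 0 -1 0 0 0 0 0; 0 -3 0 0 0 0 0; 0 -5 0 -2 0 0 0; 0 -6.5 3 -5 0 0 0; 0 -6.5 7 -5.7 0 0 0; 0 -6.5 11 -5.7 0 0 0; 0 -6.5 15 -5.7 0 0 0; 0 -6.5 18.7 -5.7 0 0 0; 0 -6.5 18.7 -5.7 0 0 0; 0 -6.5 18.7 -5.7 0 0 0; 0 -6.5 18.7 -5.7 0 0 0"

```text
time_s: 17.73
eef_pos: [481.0, -183.8, 150.3]
ee_rot: [-0.0, 0.996, -0.086, 0.0]
force: [0.0, 0.0, -0.7]
grip_width: 0.0
grip_force: 0.0
```

```bash
python3 - <<'E'
from h import *
go(-68,-122,110);red()
crop("side",(230,135,200,150),4,[],"side7")
for r in spot_point("side","start_button_top")[:1]: print(r["score"],w2s(at("side",r["xy"],71)).round(1))
E
```

```text
t 17.73 tcp [ 481.  -183.8  150.3] shk [ -68.8 -120.9] yaw -0.1714 F [ 0.   0.  -0.7] open 0.0 J [-0.59  0.39  1.66  0.    1.09  1.15]
row [0.07 0.11 4.03] [-0.    -0.    -0.001]
top red 7 [10.1 37.9] phi -0.001
side red 25 [ 8.8 43.7] phi 0.015
0.53 [ -64.8 -124.3]
```

View pics/side7.png

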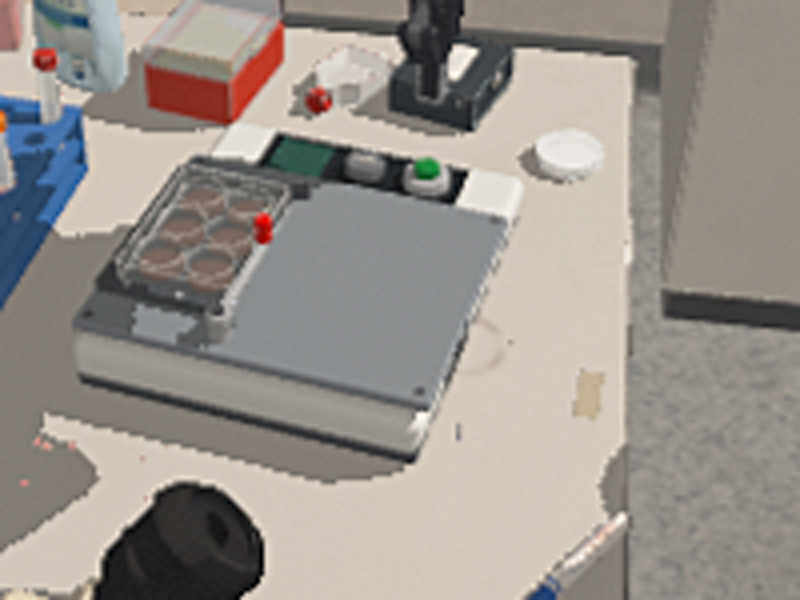

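step_arm:
  commands: "0 0.1 0.1 3 0 0 0; 0 0.1 0.1 5 0 0 0; 0 0.1 0.1 5.8 0 0 0; 0 0.1 0.1 6.1 0 0 0; 0 0.1 0.1 6.3 0 0 0; 0 0.1 0.1 6.3 0 0 0"

```text
time_s: 18.43
eef_pos: [482.0, -185.2, 88.0]
ee_rot: [0.0, 0.996, -0.085, 0.0]
force: [-1.3, 0.1, 0.6]
grip_width: 0.0
grip_force: 0.7
```

step_arm:
  commands: "0 0 0 0.1 0 0 0; 0 0 0 0.2 0 0 0; 0 0 0 0.2 0 0 0"

```text
time_s: 18.68
eef_pos: [482.2, -185.5, 85.9]
ee_rot: [0.0, 0.996, -0.086, 0.001]
force: [0.5, 1.2, 3.1]
grip_width: -0.001
grip_force: 1.4
```

step_arm:
  commands: "0 0 0 0.1 0 0 0; 0 0 0 0.2 0 0 0; 0 0 0 0.2 0 0 0"

```text
time_s: 18.93
eef_pos: [482.1, -185.5, 83.6]
ee_rot: [0.0, 0.996, -0.086, 0.001]
force: [3.9, 1.8, 3.9]
grip_width: 0.001
grip_force: 2.2
```

step_arm:
  commands: "0 0 0 0.1 0 0 0; 0 0 0 0.15 0 0 0; 0 0 0 0.15 0 0 0"

```text
time_s: 19.18
eef_pos: [482.2, -185.5, 82.9]
ee_rot: [0.0, 0.996, -0.085, 0.001]
force: [1.2, 3.2, 13.3]
grip_width: -0.002
grip_force: 6.6
```

Bottomed out (83 mm, 13 N). Lifting clear.

step_arm:
  commands: "0 0 0 0 0 0 0; 0 0 0 -1 0 0 0; 0 0 0 -4 0 0 0; 0 0 0 -8 0 0 0; 0 0 0 -10 0 0 0; 0 0 0 -10 0 0 0; 0 0 0 -10 0 0 0; 0 0 0 -10 0 0 0; 0 0 0 -10 0 0 0"

```text
time_s: 19.93
eef_pos: [481.0, -185.0, 180.3]
ee_rot: [-0.001, 0.996, -0.086, -0.001]
force: [-0.1, -0.5, -0.6]
grip_width: -0.0
grip_force: 0.0
```

```bash
python3 - <<'E'
from h import *
st();red()
for c in("top","side"):
    capture(c)
    for l in("culture_plate","bay_home"):
        for r in spot_point(c,l)[:1]: print(c,l,r["score"],w2s(at(c,r["xy"],68)).round(1))
print(finish_job())
E
```

```text
t 19.93 tcp [ 481.  -185.   180.3] shk [ -68.6 -122.1] yaw -0.1713 F [-0.1 -0.5 -0.6] open -0.0 J [-0.59  0.36  1.62 -0.    1.16  1.15]
top red 7 [10.1 37.9] phi -0.001
side red 25 [ 8.8 43.7] phi 0.015
top culture_plate 0.76 [64.9 32.4]
top bay_home 0.98 [52.7 38.6]
side culture_plate 0.56 [56.6 37.3]
side bay_home 0.9 [61.5 38.5]
the job is handed in; nothing more can be done
None
```

I pushed the plate home against the back stop, shut the retaining arm (measured at about 0 rad), then pressed the green button to its full travel and released it; the job is handed in at about 20 s, but no verdict was returned.

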